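Set the table board: swap jars between board and cook's stand

ROBOT

A 6-joint arm with a two-finger parallel gripper is mounted at the origin on a cart in front of the work surface, level with it; the furniture and walls round the work are solid. World frame = base frame: x ahead of the robot, y to its left, z up, the work surface at z = 0. Lengths are in m, angles in rad, forces in N, time in s.
With the tool pointing down it reaches from about 0.35 to 0.775 m from the base axis. Payload 7.3 kg.
Tool frame: the origin (TCP) lies at the centre of the arm's flange, where the gripper is bolted on; the fingertips stand 178 mm ahead of it and the grasp point (between the pads) lies 159 mm ahead of it (tip_extent is the distance from the TCP to the fingertips, in m); z points along the fingers, y is the line along which they close (so a half turn about z gives the same grasp; the last joint's range is limited). The gripper opens to 92 mm and grips with 3 to 60 N. Pads are 19 mm wide; open, the fingers measure 130 mm over their backs; the gripper's body (75 mm by 190 mm) begins 47 mm behind the grasp point.
Start: joints at [-0.146, 0.342, 1.524, -0, 1.275, -0.146], TCP at [0.525, 0, 0.405] pointing down, gripper open.
Joint ranges: [-2.53, 2.53], [-0.77, 2.02], [0.04, 2.7], [-1, 4.14], [0.28, 2.66], [-3.11, 3.11]. Speed limits (rad/s): [2.57, 2.57, 3.14, 3.14, 3.14, 3.14].

INTERFACE

Orientations are given as [roll, pitch, yaw] about the fixed x, y, z axes, in that order (R = Rz(yaw) Ry(pitch) Rx(roll)).
In Python, from cell import * gives the robot as it stands.
- The arm moves only by the tool arm_command, never from a script. Its arguments are lists of equal length, an entry for each row: "xyz": the shift along the world's x, y, z in mm, a list of three; "spin": the turn about the world's z in degrees. In form: {"xyz": [[tx, ty, tz], ...], "spin": [spin, ...]}. A call has 1 to 20 rows; each row shifts and turns the commanded pose from where the row before left it; what a row does not reach is not made up. A row lasts 1/10 s, in which the tool goes at most 50 mm and 8.59 degrees, less where a joint would pass 70% of its speed; a pose out of reach is approached as far as the arm can. A call with a gripper value outside its range is refused whole. "jaw" is the opening, from -1 (shut) to 1 (fully open), set as the call begins (left out, the last holds). The fingers move at their own pace and stop on an object; "squeeze" is the grip in N (left out, the last holds). Time passes only in rows, so rows that do not move let the fingers close. It gives the time, the measured TCP pose, the force, the opening and the grip force at its end, in the units of the state.
- observe(): the state, without advancing time (a new reading comes with each control period).
- read_camera(name): name is "scene" or "side" or "wrist"; returns a dict with "img" (400x640x3 uint8, red, green, blue), "depth" (400x640 float32, m along the optical axis (not along the pixel's ray), 0 where there is no reading), "fx", "fy", "cx", "cy" (pixels), "dist_coeffs" ([k1, k2, p1, p2, k3] as OpenCV has them; the pictures are not rectified), "world_from_camera" (4x4, takes a point from camera to world coordinates). Camera axes: x right, y up, looking along -z (the intrinsics and any distortion apply to the point x, -y, -z); pixel columns grow to the right and rows downward; lengths in m; the calibration is good to about 2 mm. A picture is of the moment at which its call begins.
- hand_in(): hands the job in; it is judged then, once.
The state is a dict: "time": time; "qpos": joint angles; "qvel": joint speeds; "joint_efforts": joint torques, N m; "tool_pos": TCP position; "tool_rot": TCP orientation; "contact_force": force on the tool from outside, world axes, zero at the start; "torque": the same for the moment, N m; "opening": finger opening in m; "grip_force": force on a finger pad.
Only numpy, scipy, OpenCV 4.12 (cv2) and the standard library are available. Lean on these libraries where they do the work, as an engineer would, in place of code of your own. Each camera call takes 0.05 s, during which the arm holds its last target. There are 200 camera calls.

TASK

The salt shaker and the glass jar are wanted at table but have been put in the cook's stand (the plain wooden block on feet), and the cook's food tin and spice jar on the table board (the paddle-shaped one with a handle). Swap them, so that the glass jar and the salt shaker stand on the table board and the food tin and the spice jar in the cook's stand: the jar and the tin in the wide bores, the salt shaker and the spice jar in the narrow ones, all upright and right down in their bores. The cork trivet is free for putting things down meanwhile; do not knock any of them over.

Things in the scene. Friction and masses are not known exactly. Their poses are not given: they have to be found in the camera images.
- food_tin: short food tin with a blue printed label and metal rims, 57 mm across, 72 mm tall; 0.18 kg. Origin: centre of its underside, z up along its axis. Starts in the wide bore of the table board.
- salt_shaker: small salt shaker, clear below and grey above, 90 mm tall; body 44 mm across up to 66 mm, then a 34 mm wide domed top; 0.1 kg. Origin: centre of its underside, z up along its axis. Starts in the narrow bore of the cook's stand.
- glass_jar: straight glass jar with beige contents, label and pale lid (top 11 mm), 64 mm across, 97 mm tall; 0.36 kg. Origin: centre of its underside, z up along its axis. Starts in the wide bore of the cook's stand.
- spice_jar: slim spice jar with a dark label and a black cap, 41 mm across, 105 mm tall; 0.11 kg. Origin: centre of its underside, z up along its axis. Starts in the narrow bore of the table board.
- table_board_wide: wide bore of the table board (paddle-shaped wooden board, body 100 x 192 mm, 26 mm thick, flat 65 mm handle at the end next to the narrow bore; fixed): round, 76 mm across, 14 mm deep, bevelled edge, cork disc at the bottom. Origin: centre of the bore's floor, 12 mm above the worktop, where a thing's underside comes to rest; z up, y along the board from narrow to wide bore.
- table_board_narrow: narrow bore of the table board: round, 56 mm across, 14 mm deep, bevelled edge, cork disc at the bottom, 100 mm from the wide one. Origin: centre of the bore's floor, 12 mm above the worktop; axes as for the wide one.
- cook_stand_wide: wide bore of the cook's stand (plain oblong wooden block, 100 x 192 mm, on two cross feet, top 38 mm above the worktop, no handle; fixed): round, 76 mm across, 14 mm deep, bevelled edge, cork disc at the bottom. Origin: centre of the bore's floor, 24 mm above the worktop; z up, y along the stand from narrow to wide bore.
- cook_stand_narrow: narrow bore of the cook's stand: round, 56 mm across, 14 mm deep, bevelled edge, cork disc at the bottom, 100 mm from the wide one. Origin: centre of the bore's floor, 24 mm above the worktop; axes as for the wide one.
- trivet: round cork trivet, 185 mm across, 9 mm thick, flat on the worktop, empty at the start: the free spot. Origin: centre of its underside. Fixed. It, the table board and the cook's stand lie side by side, in any order; clutter close round them is under 70 mm high, and nothing stands between them.

How it is judged:
By the outcome, as a careful person would: the job done as asked, in the order asked, and still so for the second after the job is handed in, with the robot touching nothing.
It also fails if it takes over 120 s, if anything falls off the work surface, if the arm or the gripper's body presses on something with over 40 N, if the wrist force passes 120 N, or if a joint passes its speed limit or range.

## Working session

There is one attempt and no reset: what is moved stays moved. The work goes in short steps, Python scripts to look and compute and a tool call to move; the robot and the scene stay as the last step left them, time stands still between calls to the robot, and variables do not carry over. Pictures are saved under pics/ and viewed, at most 14 in all, crops included, and the job is handed in when it is done.

Besides the shell and the picture viewer there is one more tool, called by a JSON object that holds its "method" and its "body". arm_command: Moves the arm, as the interface text tells. Its arguments: {"type":"object","properties":{"xyz":{"type":"array","items":{"type":"array","items":{"type":"number"}}},"spin":{"type":"array","items":{"type":"number"}},"jaw":{"type":"number"},"squeeze":{"type":"number"}},"required":["xyz","spin"]}

```bash
mkdir -p pics; ls; cat > h.py <<'E'
from cell import *
import numpy as np, cv2
def K(c): return np.array([[c['fx'],0,c['cx']],[0,c['fy'],c['cy']],[0,0,1.]])
def cloud(c):
    h,w=c['depth'].shape
    u,v=np.meshgrid(np.arange(w),np.arange(h))
    p=cv2.undistortPoints(np.stack([u,v],-1).reshape(-1,1,2).astype(np.float64),K(c),np.array(c['dist_coeffs'])).reshape(h,w,2)
    d=c['depth']; P=np.stack([p[...,0]*d,-p[...,1]*d,-d,np.ones_like(d)],-1)
    W=P@np.array(c['world_from_camera']).T
    W=W[...,:3]; W[d<=0]=np.nan
    return W
def ray(c,u,v):
    p=cv2.undistortPoints(np.array([[[u,v]]],float),K(c),np.array(c['dist_coeffs'])).ravel()
    T=np.array(c['world_from_camera']); d=T[:3,:3]@np.array([p[0],-p[1],-1]); return T[:3,3],d/np.linalg.norm(d)
def atz(c,u,v,z):
    o,d=ray(c,u,v); return o+d*(z-o[2])/d[2]
def save(n,img): cv2.imwrite(f'pics/{n}.png',cv2.cvtColor(img,cv2.COLOR_RGB2BGR))
E
python3 - <<'E'
from h import *
import pickle
o=observe();print(o['time'],o['tool_pos'],o['tool_rot'],o['opening'])
for n in ['scene','side','wrist']:
    c=read_camera(n); save(n+'0',c['img']); pickle.dump(c,open(n+'0.pkl','wb'))
    print(n,np.round(c['world_from_camera'],3).tolist(),c['fx'],c['dist_coeffs'])
E
```

```text
pics
0.0 [5.24856069e-01 5.38910119e-05 4.04037692e-01] [-3.14005032e+00 -2.24099515e-04  1.57082517e+00] 0.09210279079872784
scene [[0.62, 0.462, -0.635, -0.307], [-0.785, 0.344, -0.516, -0.649], [-0.02, 0.818, 0.575, 0.733], [0.0, 0.0, 0.0, 1.0]] 470.9129412122978 [-0.01681064  0.          0.          0.          0.        ]
side [[-0.866, 0.211, -0.453, -0.075], [-0.499, -0.321, 0.805, 0.922], [0.024, 0.923, 0.383, 0.49], [0.0, 0.0, 0.0, 1.0]] 450.887675213582 [-0.02900134  0.          0.          0.          0.        ]
wrist [[1.0, 0.001, 0.002, 0.525], [-0.001, 0.964, 0.266, 0.071], [-0.002, -0.266, 0.964, 0.383], [0.0, 0.0, 0.0, 1.0]] 340.2321722393699 [-0.05207928  0.          0.          0.          0.        ]
```

View pics/scene0.png

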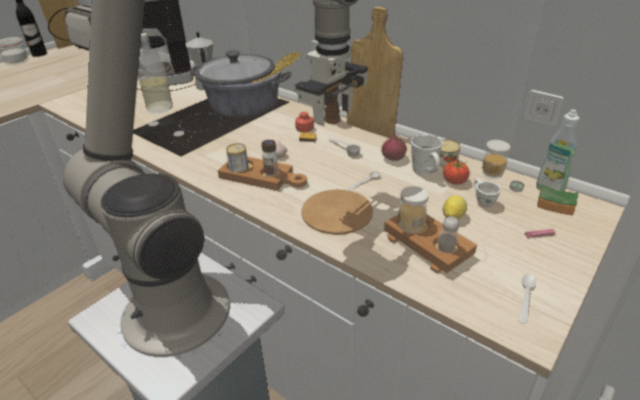

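View pics/side0.png

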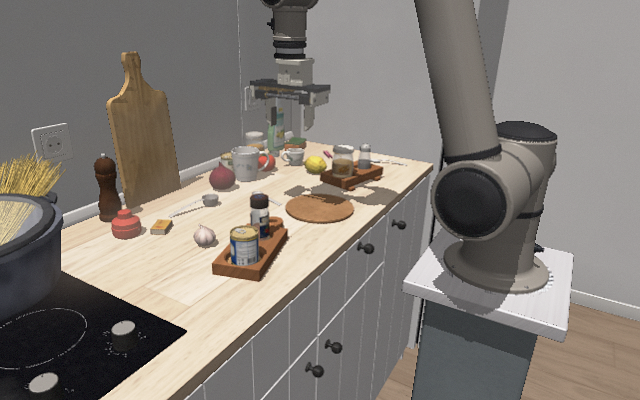

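View pics/wrist0.png

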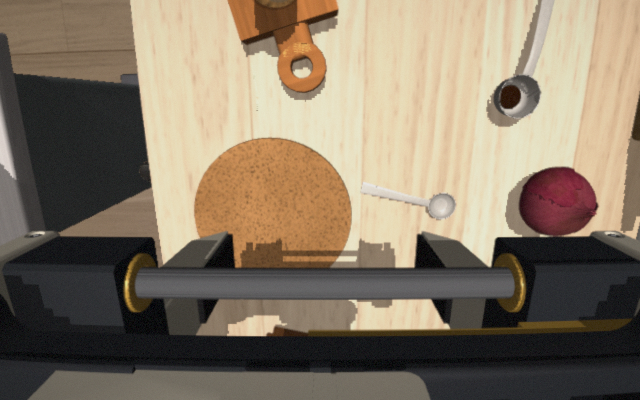

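The scene view shows the table board (tin at about (237,158), spice jar (269,157)) on the left, the trivet in the middle (337,211), and the cook's stand (jar (413,212), shaker (450,235)) on the right. The side view agrees, and the wrist view shows the trivet at (273,215) and the board's handle at (302,70).

```bash
python3 - <<'E'
from h import *
import pickle
C={n:pickle.load(open(n+'0.pkl','rb')) for n in ['scene','side']}
pts={'scene':dict(tin=(237,149),spice=(269,145),trivet=(320,212),jar=(414,196),shaker=(451,223),brd=(220,172),stand=(430,248)),
'side':dict(tin=(244,231),spice=(260,200),trivet=(320,208),jar=(343,150),shaker=(365,148),brd=(235,272),stand=(350,183))}
for n,c in C.items():
    W=cloud(c)
    for k,(u,v) in pts[n].items():print(n,k,np.round(W[v,u],3),end=' ')
    print()
    m=(W[...,0]>.3)&(W[...,0]<.8)&(abs(W[...,1])<.7)
    # peaks of each thing: high points near
    for nm,(y0,y1) in dict(board=(.1,.5),stand=(-.5,-.1)).items():
        q=W[m&(W[...,1]>y0)&(W[...,1]<y1)&(W[...,2]>.06)&(W[...,2]<.15)]
        H,xe,ye=np.histogram2d(q[:,0],q[:,1],bins=[np.arange(.3,.81,.03),np.arange(y0,y1+.01,.03)])
        i=np.argsort(H.ravel())[::-1][:7]
        for j in i:
            a,b=np.unravel_index(j,H.shape);s=(abs(q[:,0]-xe[a]-.015)<.015)&(abs(q[:,1]-ye[b]-.015)<.015)
            print(nm,round(xe[a]+.015,3),round(ye[b]+.015,3),int(H[a,b]),round(q[s,2].max(),3))
E
```

```text
scene tin [0.442 0.28  0.082] scene spice [0.471 0.179 0.114] scene trivet [ 0.424 -0.033  0.011] scene jar [ 0.487 -0.258  0.12 ] scene shaker [ 0.46  -0.363  0.109] scene brd [0.393 0.31  0.019] scene stand [ 0.441 -0.332  0.036] 
board 0.465 0.175 214 0.119
board 0.765 0.475 131 0.149
board 0.435 0.265 101 0.084
board 0.735 0.475 76 0.15
board 0.495 0.175 62 0.119
board 0.435 0.295 53 0.083
board 0.465 0.205 52 0.119
stand 0.465 -0.365 350 0.114
stand 0.465 -0.245 251 0.123
stand 0.495 -0.275 234 0.124
stand 0.465 -0.275 232 0.124
stand 0.735 -0.155 126 0.097
stand 0.495 -0.245 103 0.123
stand 0.735 -0.125 94 0.097
side tin [0.443 0.288 0.081] side spice [0.462 0.208 0.116] side trivet [ 0.453 -0.044  0.007] side jar [ 0.481 -0.225  0.119] side shaker [ 0.464 -0.346  0.099] side brd [0.434 0.332 0.012] side stand [ 0.452 -0.224  0.022] 
board 0.465 0.205 368 0.118
board 0.435 0.325 145 0.084
board 0.405 0.295 114 0.084
board 0.435 0.295 110 0.083
board 0.465 0.175 78 0.118
board 0.495 0.205 76 0.118
board 0.465 0.295 71 0.085
stand 0.495 -0.215 174 0.122
stand 0.465 -0.245 150 0.122
stand 0.465 -0.335 133 0.112
stand 0.735 -0.125 91 0.095
stand 0.465 -0.215 53 0.121
stand 0.465 -0.365 44 0.112
stand 0.495 -0.245 33 0.121
```

{"method": "arm_command", "body": {"xyz": [[-20,45,0],[-20,45,0],[-20,45,0],[-5,45,0],[0,0,0],[0,0,0]], "spin": [0,0,0,0,0,0]}}

```text
time: 0.75
tool_pos: [0.4597, 0.1808, 0.4045]
tool_rot: [-3.141, 0.0, 1.574]
contact_force: [-0.1, -1.4, -0.5]
opening: 0.0919
grip_force: 0.0
```

```bash
python3 - <<'E'
from h import *
import pickle
c=read_camera('wrist'); save('w1',c['img']); pickle.dump(c,open('w1.pkl','wb'));print(observe()['tool_pos'])
E
```

```text
[0.46003119 0.17987858 0.40450444]
```

View pics/w1.png

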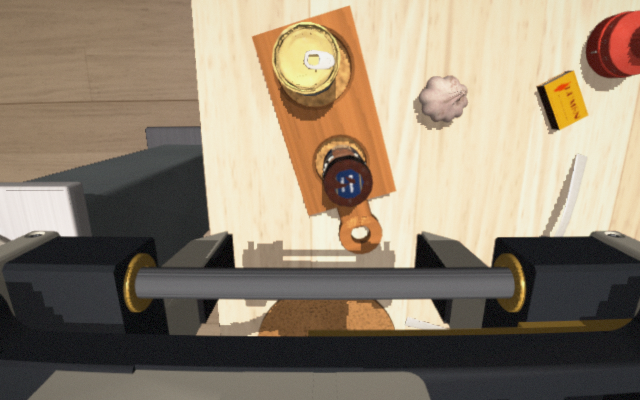

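{"method": "arm_command", "body": {"xyz": [[0,-50,0],[0,-50,0],[0,-50,0],[0,-50,0],[0,-50,0],[0,-50,0],[0,-50,0],[0,-50,0],[0,-50,0],[0,-40,0],[0,0,0],[0,0,0],[0,0,0]], "spin": [0,0,0,0,0,0,0,0,0,0,0,0,0]}}

```text
time: 2.1
tool_pos: [0.4594, -0.3099, 0.4046]
tool_rot: [-3.141, -0.001, 1.57]
contact_force: [0.0, 0.7, 0.2]
opening: 0.0919
grip_force: 0.0
```

```bash
python3 - <<'E'
from h import *
import pickle
c=read_camera('wrist'); save('w2',c['img']); pickle.dump(c,open('w2.pkl','wb'));print(observe()['tool_pos'])
E
```

```text
[ 0.45968377 -0.30943113  0.40474625]
```

View pics/w2.png

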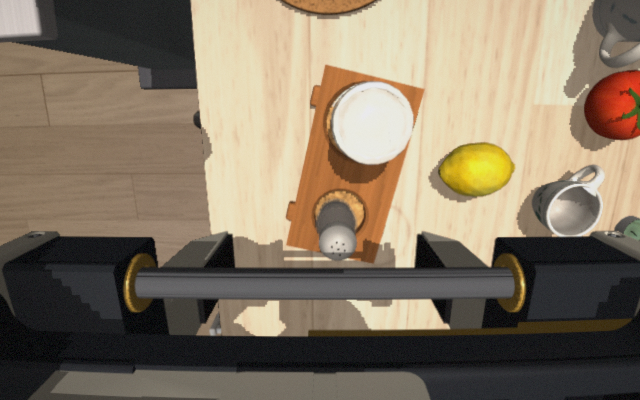

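```bash
python3 - <<'E'
from h import *
import pickle
from scipy.optimize import least_squares
def near(W,c,r): return np.hypot(W[...,0]-c[0],W[...,1]-c[1])<r
def circ(W,c,zr,r,rad,name):
    q=W[near(W,c,r)&(W[...,2]>zr[0])&(W[...,2]<zr[1])]
    if len(q)<20: print(name,'few',len(q));return
    (x,y),R=cv2.minEnclosingCircle(q[:,:2].astype(np.float32))
    print(name,np.round([x,y,R],4),'want R',rad,'z',np.round(np.median(q[:,2]),4),len(q))
for f in ['w1','w2']:
    c=pickle.load(open(f+'.pkl','rb'));W=cloud(c)
    m=~np.isnan(W[...,0])
    if f=='w1':
        circ(W,(.44,.287),(.07,.095),.05,.0285,'tin');circ(W,(.467,.19),(.108,.13),.04,.0205,'spice'); zr=(.019,.033);cc=(.455,.24)
    else:
        circ(W,(.485,-.245),(.112,.13),.05,.032,'jar');circ(W,(.463,-.352),(.095,.13),.03,.017,'shaker');zr=(.031,.045);cc=(.475,-.295)
    k=(W[...,2]>zr[0])&(W[...,2]<zr[1])&near(W,cc,.17)
    k=cv2.morphologyEx(k.astype(np.uint8),cv2.MORPH_OPEN,np.ones((5,5)))
    n,l,s,_=cv2.connectedComponentsWithStats(k);i=1+np.argmax(s[1:,4]);k=l==i
    q=W[k]; print('z',np.median(q[:,2]),'table z',np.median(W[near(W,(cc[0]+.1,cc[1]),.03)][:,2]))
    print(f,cv2.minAreaRect((q[:,:2]*1000).astype(np.float32)))
    img=c['img'].copy(); cs,_=cv2.findContours(k.astype(np.uint8),cv2.RETR_LIST,cv2.CHAIN_APPROX_NONE); cv2.drawContours(img,cs,-1,(0,255,0),1)
    globals()[f+'i']=img[:260,200:460]
save('cont',cv2.resize(np.hstack([w1i,w2i]),None,fx=1.5,fy=1.5))
c=pickle.load(open('wrist0.pkl','rb'));W=cloud(c)
k=(W[...,2]>.006)&(W[...,2]<.014)&near(W,(.45,-.04),.11); q=W[k]; print('trivet',q.mean(0),np.median(q[:,2]),q.min(0),q.max(0))
E
```

```text
tin [0.4441 0.289  0.0287] want R 0.0285 z 0.0803 3878
spice [0.4789 0.1899 0.0204] want R 0.0205 z 0.1167 1930
z 0.025370800924683024 table z 0.0002410747950288561
w1 ((462.9728088378906, 238.56768798828125), (100.7861557006836, 193.0297088623047), 16.641555786132812)
jar [ 0.4964 -0.2531  0.0318] want R 0.032 z 0.1202 5350
shaker [ 0.4713 -0.3581  0.0173] want R 0.017 z 0.109 1121
z 0.0373575524160315 table z -8.617949706066219e-05
w2 ((487.37664794921875, -305.62353515625), (192.5040740966797, 100.54780578613281), 76.89705657958984)
trivet [ 0.46746117 -0.04174817  0.00837918] 0.008374555237752268 [ 0.37198159 -0.1204556   0.00600039] [0.555608   0.03561136 0.01130327]
```

View pics/cont.png

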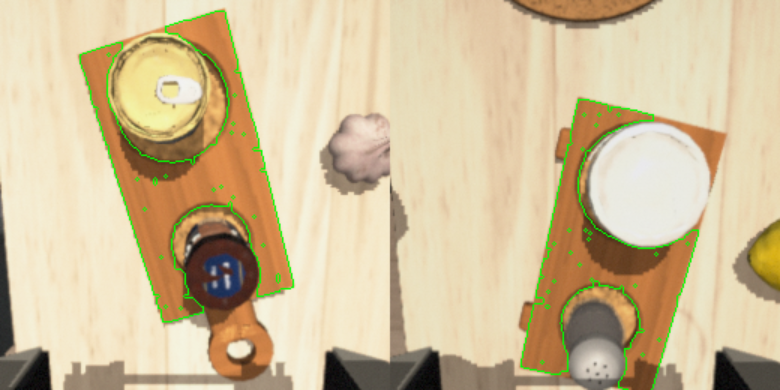

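The outlines fit the boards: both rectangles measure 101 x 193 mm, the top heights are right, and the contours follow the edges in the crop. I'll move the jar and shaker to the trivet first.

{"method": "arm_command", "body": {"xyz": [[18,28,0],[18,29,0],[0,0,-40],[0,0,-40],[0,0,-40],[0,0,-30],[0,0,-12],[0,0,0],[0,0,0]], "spin": [0,0,0,0,0,0,0,0,0], "jaw": 1}}

```text
time: 3.05
tool_pos: [0.4966, -0.2529, 0.2442]
tool_rot: [3.14, 0.001, 1.571]
contact_force: [0.6, -0.4, 0.7]
opening: 0.0916
grip_force: 0.0
```

{"method": "arm_command", "body": {"xyz": [[0,0,0],[0,0,0],[0,0,0],[0,0,0],[0,0,0],[0,0,0],[0,0,0],[0,0,0],[0,0,0],[0,0,0]], "spin": [0,0,0,0,0,0,0,0,0,0], "jaw": -1, "squeeze": 20}}

```text
time: 4.05
tool_pos: [0.4962, -0.2531, 0.2432]
tool_rot: [3.141, 0.001, 1.571]
contact_force: [1.6, 0.5, 4.3]
opening: 0.0619
grip_force: 20.0
```

{"method": "arm_command", "body": {"xyz": [[0,0,15],[0,0,25],[0,0,30],[-8,30,0],[-8,35,0],[-8,35,0],[-8,33,0],[0,20,0],[0,0,0],[0,0,-30],[0,0,-30],[0,0,-15],[0,0,-7],[0,0,-2],[0,0,0],[0,0,0]], "spin": [0,0,0,0,0,0,0,0,0,0,0,0,0,0,0,0]}}

```text
time: 5.65
tool_pos: [0.4644, -0.1003, 0.2295]
tool_rot: [3.14, 0.001, 1.571]
contact_force: [-0.4, -0.7, -3.1]
opening: 0.0611
grip_force: 31.4
```

{"method": "arm_command", "body": {"xyz": [[0,0,-1],[0,0,-1],[0,0,0],[0,0,0]], "spin": [0,0,0,0]}}

```text
time: 6.05
tool_pos: [0.4643, -0.1002, 0.2278]
tool_rot: [3.14, 0.001, 1.571]
contact_force: [-0.7, -1.1, 5.5]
opening: 0.0613
grip_force: 27.8
```

{"method": "arm_command", "body": {"xyz": [[0,0,0],[0,0,0],[0,0,0],[0,0,0],[0,0,0],[0,0,0],[0,0,20],[0,0,35],[0,0,45],[0,-40,30],[0,-45,0],[0,-45,0],[0,-45,0],[0,-45,0],[7,-38,0],[0,0,0]], "spin": [0,0,0,0,0,0,0,0,0,0,0,0,0,0,0,0], "jaw": 1}}

```text
time: 7.65
tool_pos: [0.4707, -0.3623, 0.3561]
tool_rot: [3.141, 0.002, 1.567]
contact_force: [0.4, 1.1, 0.7]
opening: 0.0922
grip_force: 0.0
```

{"method": "arm_command", "body": {"xyz": [[0,0,-35],[0,0,-35],[0,0,-35],[0,0,-19],[0,0,0],[0,0,0]], "spin": [0,0,0,0,0,0]}}

```text
time: 8.25
tool_pos: [0.4713, -0.3577, 0.2332]
tool_rot: [3.141, -0.0, 1.571]
contact_force: [1.4, -1.2, 1.3]
opening: 0.092
grip_force: 0.0
```

{"method": "arm_command", "body": {"xyz": [[0,0,0],[0,0,0],[0,0,0],[0,0,0],[0,0,0],[0,0,0],[0,0,0],[0,0,0],[0,0,0],[0,0,0],[0,0,0],[0,0,0]], "spin": [0,0,0,0,0,0,0,0,0,0,0,0], "jaw": -1, "squeeze": 15}}

```text
time: 9.45
tool_pos: [0.471, -0.358, 0.2327]
tool_rot: [3.142, 0.0, 1.571]
contact_force: [-0.7, 0.1, -0.5]
opening: 0.0406
grip_force: 14.9
```

{"method": "arm_command", "body": {"xyz": [[0,0,15],[0,0,25],[0,0,35],[0,0,40],[0,30,0],[0,40,0],[0,40,0],[-7,40,0],[0,40,0],[0,40,0],[0,40,0],[0,40,0],[0,25,0],[0,11,0],[0,0,0],[0,0,0]], "spin": [0,0,0,0,0,0,0,0,0,0,0,0,0,0,0,0]}}

```text
time: 11.05
tool_pos: [0.4642, -0.0127, 0.3477]
tool_rot: [3.141, 0.001, 1.571]
contact_force: [0.3, 0.3, -1.4]
opening: 0.0403
grip_force: 14.9
```

{"method": "arm_command", "body": {"xyz": [[0,0,-35],[0,0,-35],[0,0,-35],[0,0,-15],[0,0,-7],[0,0,-3],[0,0,-1],[0,0,0],[0,0,0]], "spin": [0,0,0,0,0,0,0,0,0]}}

```text
time: 11.95
tool_pos: [0.4645, -0.0124, 0.2176]
tool_rot: [3.139, 0.0, 1.57]
contact_force: [-0.2, -0.3, 0.4]
opening: 0.0407
grip_force: 15.0
```

{"method": "arm_command", "body": {"xyz": [[0,0,-1],[0,0,0],[0,0,0]], "spin": [0,0,0]}}

```text
time: 12.25
tool_pos: [0.4646, -0.0123, 0.2174]
tool_rot: [3.138, 0.001, 1.571]
contact_force: [-2.2, -1.9, 11.9]
opening: 0.0405
grip_force: 15.3
```

{"method": "arm_command", "body": {"xyz": [[0,0,0],[0,0,0],[0,0,0],[0,0,0],[0,0,0],[0,0,0],[0,0,20],[0,0,35],[0,0,45],[0,0,45],[0,-10,39],[0,-50,0],[0,-50,0],[0,-50,0],[0,-50,0],[0,-50,0],[0,-48,0],[0,0,0],[0,0,0],[0,0,0]], "spin": [0,0,0,0,0,0,0,0,0,0,0,0,0,0,0,0,0,0,0,0], "jaw": 1}}

```text
time: 14.25
tool_pos: [0.464, -0.3191, 0.3995]
tool_rot: [-3.141, -0.001, 1.571]
contact_force: [-0.3, 0.0, 0.1]
opening: 0.0921
grip_force: 0.0
```

```bash
cat > bores.py <<'E'
from h import *
import sys,pickle
f,zt,ce,ax,cam=sys.argv[1],float(sys.argv[2]),eval(sys.argv[3]),np.deg2rad(float(sys.argv[4])),'wrist'
c=read_camera(cam); save(f,c['img']); pickle.dump(c,open(f+'.pkl','wb')); W=cloud(c)
d=np.array([np.cos(ax),np.sin(ax)])
for nm,s,R in [('wide',.05,.038),('narrow',-.05,.028)]:
    e=np.array(ce)+s*d; r=np.hypot(W[...,0]-e[0],W[...,1]-e[1])
    q=W[(r<R+.006)&(W[...,2]<zt-.009)&(W[...,2]>zt-.02)]
    (x,y),rr=cv2.minEnclosingCircle(q[:,:2].astype(np.float32))
    print(nm,'pred',e.round(4),'floor circle',round(x,4),round(y,4),round(rr,4),'floor z',np.median(q[:,2]).round(4),len(q))
E
python3 bores.py w3 .038 "(.4874,-.3056)" 76.9
```

```text
wide pred [ 0.4987 -0.2569] floor circle 0.4987 -0.257 0.0385 floor z 0.0234 4572
narrow pred [ 0.4761 -0.3543] floor circle 0.4759 -0.3556 0.028 floor z 0.0235 1919
```

View pics/w3.png

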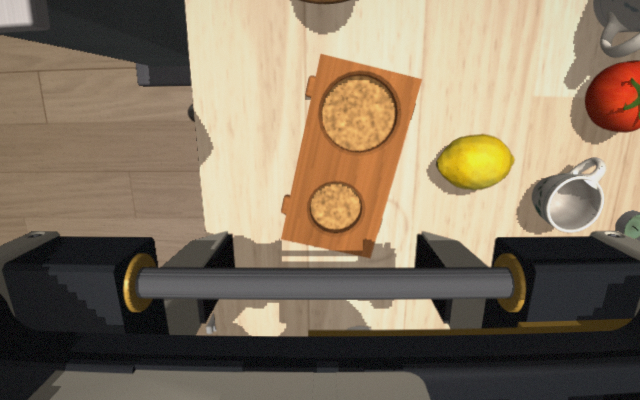

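Both stand bores are empty: the cork discs at (359,112) and (335,206) match the prediction to within about 1 mm. Next is the tin.

{"method": "arm_command", "body": {"xyz": [[0,40,0],[0,50,0],[0,50,0],[0,50,0],[0,50,0],[0,50,0],[0,50,0],[0,50,0],[0,50,0],[0,50,0],[-10,45,0],[-10,40,0],[0,34,0],[0,0,0],[0,0,0]], "spin": [0,0,0,0,0,0,0,0,0,0,0,0,0,0,0]}}

```text
time: 15.8
tool_pos: [0.4428, 0.29, 0.3998]
tool_rot: [3.142, 0.0, 1.574]
contact_force: [0.4, 0.3, -0.2]
opening: 0.0912
grip_force: 0.0
```

{"method": "arm_command", "body": {"xyz": [[0,0,-40],[0,0,-40],[0,0,-40],[0,0,-35],[0,0,-18],[0,0,-6],[0,0,0],[0,0,0]], "spin": [0,0,0,0,0,0,0,0]}}

```text
time: 16.6
tool_pos: [0.4445, 0.2888, 0.222]
tool_rot: [3.14, -0.001, 1.57]
contact_force: [0.0, -0.5, 0.4]
opening: 0.0918
grip_force: 0.0
```

{"method": "arm_command", "body": {"xyz": [[0,0,0],[0,0,0],[0,0,0],[0,0,0],[0,0,0],[0,0,0],[0,0,0],[0,0,0],[0,0,0],[0,0,0]], "spin": [0,0,0,0,0,0,0,0,0,0], "jaw": -1, "squeeze": 15}}

```text
time: 17.6
tool_pos: [0.444, 0.2891, 0.2209]
tool_rot: [3.141, -0.0, 1.571]
contact_force: [-0.8, -0.3, 3.6]
opening: 0.0567
grip_force: 15.0
```

{"method": "arm_command", "body": {"xyz": [[0,0,15],[0,0,30],[0,0,40],[0,0,45],[0,-25,0],[5,-40,0],[5,-45,0],[5,-45,0],[5,-45,0],[5,-45,0],[5,-45,0],[5,-45,0],[5,-45,0],[5,-45,0],[5,-45,0],[5,-40,0],[0,-25,0],[0,-11,0],[0,0,0],[0,0,0]], "spin": [0,0,0,0,0,0,0,0,0,0,0,0,0,0,0,0,0,0,0,0]}}

```text
time: 19.6
tool_pos: [0.4989, -0.2559, 0.3504]
tool_rot: [-3.141, -0.001, 1.571]
contact_force: [-0.3, 0.1, -1.9]
opening: 0.057
grip_force: 15.0
```

{"method": "arm_command", "body": {"xyz": [[0,0,-35],[0,0,-35],[0,0,-20],[0,0,-12],[0,0,-8],[0,0,-5],[0,0,-2],[0,0,0],[0,0,0]], "spin": [0,0,0,0,0,0,0,0,0]}}

```text
time: 20.5
tool_pos: [0.4992, -0.2571, 0.2345]
tool_rot: [3.14, 0.001, 1.571]
contact_force: [1.1, -0.6, -2.2]
opening: 0.0571
grip_force: 15.0
```

{"method": "arm_command", "body": {"xyz": [[0,0,-1],[0,0,-1],[0,0,0],[0,0,0]], "spin": [0,0,0,0]}}

```text
time: 20.9
tool_pos: [0.4991, -0.2571, 0.2329]
tool_rot: [3.14, 0.001, 1.571]
contact_force: [-1.3, 1.4, 5.7]
opening: 0.0571
grip_force: 15.0
```

{"method": "arm_command", "body": {"xyz": [[0,0,0],[0,0,0],[0,0,0],[0,0,0],[0,0,0],[0,0,0],[0,0,20],[0,0,35],[0,0,45],[0,20,28],[0,50,0],[0,50,0],[0,50,0],[0,50,0],[0,50,0],[-5,50,0],[-5,50,0],[-5,45,0],[-5,32,0],[0,0,0]], "spin": [0,0,0,0,0,0,0,0,0,0,0,0,0,0,0,0,0,0,0,0], "jaw": 1}}

```text
time: 22.9
tool_pos: [0.4781, 0.1929, 0.3597]
tool_rot: [3.142, -0.001, 1.576]
contact_force: [0.2, -1.0, 0.3]
opening: 0.0916
grip_force: 0.0
```

{"method": "arm_command", "body": {"xyz": [[0,0,0],[0,0,-40],[0,0,-40],[0,0,-30],[0,0,-14],[0,0,0],[0,0,0]], "spin": [0,0,0,0,0,0,0]}}

```text
time: 23.6
tool_pos: [0.4796, 0.1885, 0.2361]
tool_rot: [3.141, 0.0, 1.569]
contact_force: [-0.7, 0.4, 0.2]
opening: 0.0919
grip_force: 0.0
```

{"method": "arm_command", "body": {"xyz": [[0,0,0],[0,0,0],[0,0,0],[0,0,0],[0,0,0],[0,0,0],[0,0,0],[0,0,0],[0,0,0],[0,0,0],[0,0,0],[0,0,0]], "spin": [0,0,0,0,0,0,0,0,0,0,0,0], "jaw": -1}}

```text
time: 24.8
tool_pos: [0.479, 0.1895, 0.2357]
tool_rot: [-3.142, -0.0, 1.571]
contact_force: [-0.5, 0.1, 0.3]
opening: 0.0407
grip_force: 15.0
```

{"method": "arm_command", "body": {"xyz": [[0,0,15],[0,0,30],[0,0,40],[0,0,45],[0,-25,0],[0,-40,0],[0,-45,0],[-3,-45,0],[0,-45,0],[0,-45,0],[0,-45,0],[0,-45,0],[0,-45,0],[0,-45,0],[0,-45,0],[0,-40,0],[0,-25,0],[0,-10,0],[0,0,0],[0,0,0]], "spin": [0,0,0,0,0,0,0,0,0,0,0,0,0,0,0,0,0,0,0,0]}}

```text
time: 26.8
tool_pos: [0.4761, -0.3544, 0.3654]
tool_rot: [-3.141, -0.001, 1.571]
contact_force: [-0.4, 0.0, -0.6]
opening: 0.0405
grip_force: 15.0
```

{"method": "arm_command", "body": {"xyz": [[0,0,-35],[0,0,-35],[0,0,-20],[0,0,-12],[0,0,-8],[0,0,-5],[0,0,-2],[0,0,-1],[0,0,0],[0,0,0]], "spin": [0,0,0,0,0,0,0,0,0,0]}}

```text
time: 27.8
tool_pos: [0.4761, -0.3556, 0.2483]
tool_rot: [3.141, 0.001, 1.571]
contact_force: [0.6, 0.0, -1.7]
opening: 0.0405
grip_force: 15.0
```

{"method": "arm_command", "body": {"xyz": [[0,0,-1],[0,0,0],[0,0,0]], "spin": [0,0,0]}}

```text
time: 28.1
tool_pos: [0.4761, -0.3557, 0.2476]
tool_rot: [3.141, 0.001, 1.571]
contact_force: [-1.3, 0.5, 4.9]
opening: 0.0406
grip_force: 15.0
```

{"method": "arm_command", "body": {"xyz": [[0,0,0],[0,0,0],[0,0,0],[0,0,0],[0,0,0],[0,0,0],[0,0,20],[0,0,35],[0,0,45],[0,0,45],[0,25,8],[0,50,0],[0,50,0],[0,50,0],[0,50,0],[0,30,0],[0,0,0],[0,0,0],[0,0,0]], "spin": [0,0,0,0,0,0,0,0,0,0,0,0,0,0,0,0,0,0,0], "jaw": 1}}

```text
time: 30.0
tool_pos: [0.4762, -0.1014, 0.3998]
tool_rot: [3.141, 0.001, 1.57]
contact_force: [-1.2, 0.1, -0.2]
opening: 0.0915
grip_force: 0.0
```

```bash
python3 - <<'E'
from h import *
c=read_camera('wrist'); save('w4',c['img']);W=cloud(c);print(observe()['tool_pos'])
for n,e,z in [('jar',(.464,-.1),(.095,.115)),('shaker',(.464,-.012),(.085,.11))]:
    r=np.hypot(W[...,0]-e[0],W[...,1]-e[1]);q=W[(r<.045)&(W[...,2]>z[0])&(W[...,2]<z[1])]
    print(n,cv2.minEnclosingCircle(q[:,:2].astype(np.float32)),np.median(q[:,2]))
E
```

```text
[ 0.47615993 -0.10157754  0.39966723]
jar ((0.4648962914943695, -0.10028142482042313), 0.03200797364115715) 0.10517628560736259
shaker ((0.4653501808643341, -0.013475618325173855), 0.017290359362959862) 0.09447283265330436
```

{"method": "arm_command", "body": {"xyz": [[-4,50,0],[-4,50,0],[-4,50,0],[0,50,0],[0,50,0],[0,30,0],[0,0,0],[0,0,0],[0,0,0]], "spin": [0,0,0,0,0,0,0,0,0]}}

```text
time: 30.95
tool_pos: [0.4645, 0.1776, 0.3996]
tool_rot: [-3.141, 0.001, 1.569]
contact_force: [0.2, -0.7, -1.1]
opening: 0.0921
grip_force: 0.0
```

```bash
python3 bores.py w5 .026 "(.463,.2386)" 106.6
```

```text
wide pred [0.4487 0.2865] floor circle 0.4485 0.2872 0.0385 floor z 0.0114 4704
narrow pred [0.4773 0.1907] floor circle 0.4772 0.1899 0.0281 floor z 0.0115 2085
```

{"method": "arm_command", "body": {"xyz": [[1,-40,0],[0,-50,0],[0,-50,0],[0,-50,0],[0,-50,0],[0,-40,0],[0,0,0],[0,0,0],[0,0,-40],[0,0,-40],[0,0,-40],[0,0,-30],[0,0,-16],[0,0,-6],[0,0,0],[0,0,0]], "spin": [0,0,0,0,0,0,0,0,0,0,0,0,0,0,0,0]}}

```text
time: 32.6
tool_pos: [0.4655, -0.1006, 0.2286]
tool_rot: [3.14, 0.001, 1.571]
contact_force: [-1.0, 0.1, -0.2]
opening: 0.0918
grip_force: 0.0
```

{"method": "arm_command", "body": {"xyz": [[0,0,0],[0,0,0],[0,0,0],[0,0,0],[0,0,0],[0,0,0],[0,0,0],[0,0,0],[0,0,0],[0,0,0]], "spin": [0,0,0,0,0,0,0,0,0,0], "jaw": -1, "squeeze": 20}}

```text
time: 33.6
tool_pos: [0.4651, -0.101, 0.2278]
tool_rot: [3.142, 0.0, 1.571]
contact_force: [-1.5, 0.2, 3.6]
opening: 0.0611
grip_force: 31.4
```

{"method": "arm_command", "body": {"xyz": [[0,0,15],[0,0,30],[0,0,35],[0,0,40],[0,25,0],[-2,40,0],[-2,45,0],[-2,45,0],[-2,45,0],[-2,45,0],[-2,45,0],[-2,45,0],[-2,30,0],[0,15,0],[0,7,0],[0,0,0],[0,0,0]], "spin": [0,0,0,0,0,0,0,0,0,0,0,0,0,0,0,0,0]}}

```text
time: 35.3
tool_pos: [0.4493, 0.285, 0.3475]
tool_rot: [-3.141, 0.001, 1.57]
contact_force: [0.2, -0.0, -3.2]
opening: 0.0605
grip_force: 32.1
```

{"method": "arm_command", "body": {"xyz": [[0,0,-35],[0,0,-35],[0,0,-20],[0,0,-12],[0,0,-8],[0,0,-5],[0,0,-2],[0,0,0],[0,0,0]], "spin": [0,0,0,0,0,0,0,0,0]}}

```text
time: 36.2
tool_pos: [0.4493, 0.2862, 0.2314]
tool_rot: [3.14, -0.001, 1.571]
contact_force: [-0.3, -0.3, -2.7]
opening: 0.0613
grip_force: 32.1
```

{"method": "arm_command", "body": {"xyz": [[0,0,-1],[0,0,-1],[0,0,0],[0,0,0]], "spin": [0,0,0,0]}}

```text
time: 36.6
tool_pos: [0.4492, 0.2863, 0.2307]
tool_rot: [3.139, -0.001, 1.571]
contact_force: [-3.6, -1.2, 10.3]
opening: 0.0613
grip_force: 29.8
```

{"method": "arm_command", "body": {"xyz": [[0,0,0],[0,0,0],[0,0,0],[0,0,0],[0,0,0],[0,0,0],[0,0,20],[0,0,35],[0,0,45],[0,-20,30],[4,-50,0],[4,-50,0],[4,-50,0],[4,-50,0],[0,-50,0],[0,-30,0],[0,0,0],[0,0,0]], "spin": [0,0,0,0,0,0,0,0,0,0,0,0,0,0,0,0,0,0], "jaw": 1}}

```text
time: 38.4
tool_pos: [0.465, -0.0137, 0.3587]
tool_rot: [-3.142, -0.0, 1.569]
contact_force: [-0.5, 0.7, -0.1]
opening: 0.0919
grip_force: 0.0
```

{"method": "arm_command", "body": {"xyz": [[0,0,-40],[0,0,-40],[0,0,-35],[0,0,-18],[0,0,-8],[0,0,0],[0,0,0]], "spin": [0,0,0,0,0,0,0]}}

```text
time: 39.1
tool_pos: [0.4655, -0.0128, 0.2185]
tool_rot: [3.14, 0.0, 1.572]
contact_force: [0.7, -0.4, 0.1]
opening: 0.0915
grip_force: 0.0
```

{"method": "arm_command", "body": {"xyz": [[0,0,0],[0,0,0],[0,0,0],[0,0,0],[0,0,0],[0,0,0],[0,0,0],[0,0,0],[0,0,0],[0,0,0],[0,0,0],[0,0,0]], "spin": [0,0,0,0,0,0,0,0,0,0,0,0], "jaw": -1, "squeeze": 15}}

```text
time: 40.3
tool_pos: [0.465, -0.0133, 0.2177]
tool_rot: [-3.142, 0.0, 1.571]
contact_force: [-0.3, 0.2, 0.9]
opening: 0.0404
grip_force: 14.9
```

Next it goes to (477,190), so dx +12 and dy +203.

{"method": "arm_command", "body": {"xyz": [[0,0,15],[0,0,25],[0,0,30],[0,25,0],[4,40,0],[4,45,0],[4,45,0],[0,30,0],[0,13,0],[0,5,0],[0,0,0],[0,0,-25],[0,0,-17],[0,0,-10],[0,0,-8],[0,0,-5],[0,0,-2],[0,0,0],[0,0,0]], "spin": [0,0,0,0,0,0,0,0,0,0,0,0,0,0,0,0,0,0,0]}}

```text
time: 42.2
tool_pos: [0.4772, 0.1897, 0.2212]
tool_rot: [3.141, -0.0, 1.571]
contact_force: [-0.1, -0.6, -1.3]
opening: 0.0406
grip_force: 14.9
```

{"method": "arm_command", "body": {"xyz": [[0,0,-1],[0,0,0],[0,0,0]], "spin": [0,0,0]}}

```text
time: 42.5
tool_pos: [0.4772, 0.1898, 0.2207]
tool_rot: [3.14, -0.0, 1.571]
contact_force: [-1.6, -0.5, 5.4]
opening: 0.0406
grip_force: 15.0
```

Seated. I'll release, back off to the middle and check.

{"method": "arm_command", "body": {"xyz": [[0,0,0],[0,0,0],[0,0,0],[0,0,0],[0,0,0],[0,0,0],[0,0,20],[0,0,35],[0,0,45],[0,0,45],[0,-10,35],[0,0,0],[0,0,0]], "spin": [0,0,0,0,0,0,0,0,0,0,0,0,0], "jaw": 1}}

```text
time: 43.8
tool_pos: [0.4769, 0.1795, 0.4002]
tool_rot: [3.14, -0.0, 1.57]
contact_force: [-0.1, -0.7, -0.2]
opening: 0.0919
grip_force: 0.0
```

```bash
python3 - <<'E'
from h import *
c=read_camera('wrist');W=cloud(c);s=read_camera('scene');save('s9',s['img']);V=cloud(s);t=read_camera('side');save('fin',cv2.resize(np.vstack([s['img'][100:300,120:520],t['img'][110:310,150:550]]),None,fx=1.5,fy=1.5))
for n,e,z,X in [('jar',(.4485,.287),(.1,.125),W),('shaker',(.477,.19),(.09,.11),W),('tin',(.4987,-.257),(.085,.11),V),('spice',(.476,-.355),(.12,.14),V)]:
    r=np.hypot(X[...,0]-e[0],X[...,1]-e[1]);q=X[(r<.045)&(X[...,2]>z[0])&(X[...,2]<z[1])]
    print(n,cv2.minEnclosingCircle(q[:,:2].astype(np.float32)),q[:,2].max().round(4),np.median(q[:,2]).round(4))
E
```

```text
jar ((0.4501764178276062, 0.2865416705608368), 0.032080087810754776) 0.111 0.1081
shaker ((0.477733314037323, 0.1897183060646057), 0.016897602006793022) 0.1023 0.0978
tin ((0.4988265633583069, -0.25752753019332886), 0.030608240514993668) 0.0977 0.0927
spice ((0.4755432903766632, -0.3561323285102844), 0.021094053983688354) 0.132 0.1287
```

View pics/fin.png

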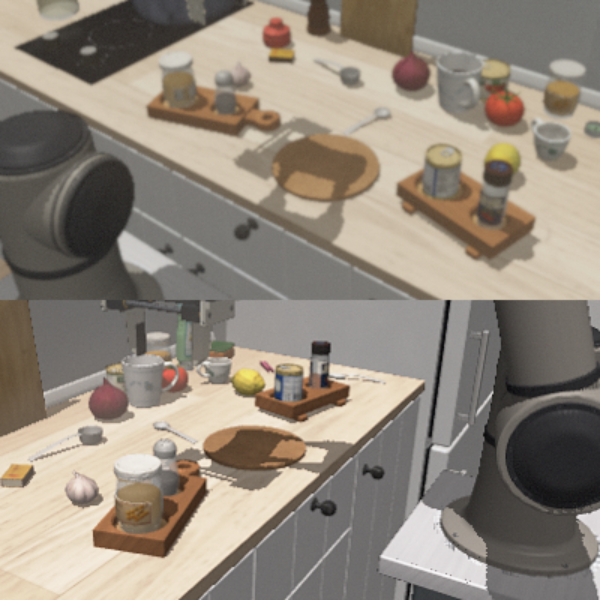

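The final views show the jar (178,80) and shaker (225,95) upright on the table board, and the tin (442,170) and spice jar (494,195) upright in the stand. Their measured top heights match being fully seated.

```bash
python3 -c "
from cell import *
print(hand_in())"
```

```text
the job is handed in; nothing more can be done
None
```

The swap is done and handed in at about 44 s: the glass jar and salt shaker stand on the table board and the food tin and spice jar in the cook's stand, all upright and fully seated by the final camera check.

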